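# Set the snap press: sled home, then the guarded lever

### The arm

A 6-joint arm with a two-finger parallel gripper is mounted at the origin on the work surface. World frame = base frame: x ahead of the robot, y to its left, z up, the work surface at z = 0. Lengths are in m, angles in degrees, forces in N, time in s.
With the tool pointing down it reaches from about 0.4 to 0.825 m from the base axis. Payload 7 kg.
Tool frame: the origin (TCP) lies on the centre line of the jaws, within the pads' length; the fingertips stand 22 mm ahead of it and the grasp point (between the pads) lies 3 mm ahead of it; z points along the fingers, y is the line along which they close (so a half turn about z gives the same grasp; the last joint's range is limited). The gripper opens to 88 mm and grips with 3 to 60 N. Pads are 19 mm wide; open, the fingers measure 130 mm over their backs; the gripper's body (78 mm by 193 mm) begins 47 mm behind the grasp point.
Start: joints at [87.726, 20.546, 0.682, 0, -70.136, -16.507], TCP at [0.217, 0.639, 0.249] pointing down, gripper open.
Joint ranges: [-176.03, 176.03], [-82.01, 121.73], [-58.28, 71.71], [-173.87, 95.51], [-174.79, -0.11], [-173.66, 173.66]. Speed limits (degrees/s): [136.94, 136.94, 172.46, 180, 180, 180].

### API

Orientations are given as [roll, pitch, yaw] about the fixed x, y, z axes, in that order (R = Rz(yaw) Ry(pitch) Rx(roll)).
In Python, from plant import get_state, cams, r gives the robot as it stands.
- The arm moves only by the tool apply_moves, never from a script. Its argument "targets" is a list of rows, each an object with "dp": the shift along the world's x, y, z in m, a list of three; "yaw": the turn about the world's z in degrees. In form: [{"dp": [x, y, z], "yaw": yaw}, ...]. A call has 1 to 20 rows; each row is the pose to reach, as a shift and turn from the pose commanded when the call began; what a row does not reach only later rows make up. A row lasts 1/12 s, in which the tool goes at most 41.7 mm and 7.16 degrees, less where a joint would pass 70% of its speed; a pose out of reach is approached as far as the arm can. A call with a gripper value outside its range is refused whole. "grip" is the gripper command: -1 is fully open, 1 is shut, values between are in proportion, set as the call begins (left out, the last holds). The fingers move at their own pace and stop on an object; "squeeze" is the grip in N (left out, the last holds). Time passes only in rows, so rows that repeat a pose let the fingers close. It gives the time, the measured TCP pose, the force, the opening and the grip force at its end, in the units of the state.
- get_state(): the state, without advancing time (a new reading comes with each control period).
- cams.capture(name): name is "scene" or "side" or "wrist"; returns a dict with "image" (480x640x3 uint8, red, green, blue), "range_z" (480x640 float32, m along the optical axis (not along the pixel's ray), 0 where there is no reading), "fx", "fy", "cx", "cy" (pixels), "R" (3x3) and "t" (3): a world point X has camera coordinates R X + t; the wrist camera has in their place "T_tool_cam" (4x4, takes a point from camera to tool coordinates, whose origin is the TCP and whose axes are the flange's). Camera axes: x right, y down, z forward; pixel columns grow to the right and rows downward; lengths in m; the calibration is good to about 2 mm. The wrist camera is an equidistant fisheye: a pixel r from the principal point sees the ray r / f radians off the axis. A picture is of the moment at which its call begins: read the wrist's pose just before it.
- r.close_job(): hands the job in; it is judged then, once.
The state is a dict: "time_s": time; "joints": joint angles; "qd": joint speeds; "joint_torque": joint torques, N m; "tcp_pos": TCP position; "eef_rot": TCP orientation; "contact_force": force on the tool from outside, world axes, zero at the start; "moment": the same for the moment, N m; "gripper_width": finger opening in m; "gripper_force": force on a finger pad.
Only numpy, scipy, OpenCV 4.12 (cv2) and the standard library are available. Lean on these libraries where they do the work, as an engineer would, in place of code of your own. Each camera call takes 0.05 s, during which the arm holds its last target. There are 200 camera calls.

### The job

Leave the gripper empty and use only the fingertips: push the die sled along its bed until it sits fully home against the press column, sliding it without lifting it. Then reach down through the window of the guard cage and press the valve lever all the way down to its stop, without touching the cage, and come back out clear. Do not press the lever before the sled is home, and leave everything else on the table where it stands.

Things in the scene. Friction and masses are not known exactly. Their poses are not given: they have to be found in the camera images.
- sled_mid (a point): Centre (half-way up) of the die sled: a loose aluminium block 110 (x) x 44 (y) x 30 (z) mm, about 0.4 kg, with a small round steel die (22 mm across, 10 mm high) on top near its +x end. It lies on the press bed between two guide rails (2 mm play each side), its +x end towards the press column. Its near face, 55 mm from here along -x, is free; it takes 3 to 7 N to slide.
- bed_stop (a point): On the fixed press: mid-width, on the bed's top (12 mm above the table), on the column's front face, the sled's stop. +x: push direction, z up. Home: the sled's +x end touches this face (sled_mid at x = -55 mm). Guide rails rise 10 mm above the bed from x = -240 mm on, so the sled stands 20 mm above them. Head and ram overhang only x > -54 mm, 73 mm above the bed; press top 165 mm above the table.
- window (a point): Centre of the window in the top plate of the fixed guard cage, at the plate's upper surface, 120 mm above the table; z up. The window is a level opening 100 (x) x 110 (y) mm; the plate is 6 mm thick. The cage reaches from x = -82 to +102 mm and y = -88 to +88 mm in these axes, with corner posts and thin steel bars on all four sides: the window is the only way in.
- pad_top (a point): Centre of the upper face of the lever's pad, a steel pad with a rubber face, 34 (x) x 40 (y) mm, inside the cage under the middle of the window. It moves with the lever: untouched about 20 mm below the plate's upper surface (the lever then level), fully pressed about 44 mm below it.
- lever (a joint): Angle of the valve lever in rad: 0 level (untouched, at the start up to 0.05), 0.38 fully down at its stop. The hinge lies 65 mm from the pad's centre along the window's +x and 28 mm below the plate's upper surface, its axis along y. Stiff: it takes about 4 to 5 N on the pad to move it, and it stays where it is left.
- jar_mid (a point): Bystander: centre of a red paint jar with black lid, 44 mm across, 32 mm high, standing beside the press bed.
- pot_mid (a point): Bystander: centre of an open glass pot, 44 mm across, 26 mm high, standing beside the press bed.
- bottle_mid (a point): Bystander: centre of a white finish bottle, 38 mm across, 85 mm high, standing beside the guard cage.
- weight_mid (a point): Bystander: centre of a brass leather weight with a grip knob, 52 mm across, 42 mm high, standing before the guard cage.
- spool_mid (a point): Bystander: centre of a wooden thread spool, 38 mm across, 40 mm high, standing in the far middle of the table.
- awl: Bystander: wood-handled awl, 150 mm long, lying in the near middle of the table; origin at about the middle of its length, on the table; x runs along it towards the tip.
Things that resemble listed ones, but are neither listed nor needed, are in the scene too. What is shaped like the part that bears sled_mid but turquoise is not meant.

How it is judged:
By the outcome, as a careful person would: the job done as asked, in the order asked, and still so for the second after the job is handed in, with the robot touching nothing.
It also fails if it takes over 48 s, if anything falls off the work surface, if the arm or the gripper's body presses on something with over 40 N, if the wrist force passes 120 N, or if a joint passes its speed limit or range.

## Working session

There is one attempt and no reset: what is moved stays moved. The work goes in short steps, Python scripts to look and compute and a tool call to move; the robot and the scene stay as the last step left them, time stands still between calls to the robot, and variables do not carry over. Pictures are saved under pics/ and viewed, at most 10 in all, crops included, and the job is handed in when it is done.

Besides the shell and the picture viewer there is one more tool, called after "Request:" in YAML: its name, and indented under it one key for each argument. apply_moves: Moves the arm, as the interface text tells. Its arguments: {"type":"object","properties":{"targets":{"type":"array","items":{"type":"object","properties":{"dp":{"type":"array","items":{"type":"number"}},"yaw":{"type":"number"}}}},"grip":{"type":"number"},"squeeze":{"type":"number"}},"required":["targets"]}

```bash
ls; mkdir -p pics
python3 - <<'E'
from plant import get_state,cams,r
import cv2,numpy as np,pickle
s=get_state();print(s)
for n in ("scene","side"):
    c=cams.capture(n);pickle.dump(c,open(f"pics/{n}0.pkl","wb"))
    cv2.imwrite(f"pics/{n}0.png",c["image"][:,:,::-1]);print(n,c["fx"],c["R"],c["t"],(c["range_z"]>0).mean())
E
```

```text
pics
{'time_s': 0.0, 'joints': array([ 8.77269464e+01,  2.05901472e+01,  6.35317902e-01, -1.94550645e-02,
       -7.01365786e+01, -1.65065011e+01]), 'qd': array([-0.02500286,  0.00377789, -0.03902385,  0.01360853, -0.02013791,
        0.00226853]), 'joint_torque': array([-9.24944325e-04, -5.82721531e+01,  2.93044871e+01,  6.99722081e+00,
        6.80449579e-03, -1.75606833e-04]), 'tcp_pos': array([0.21718666, 0.6386357 , 0.24765102]), 'eef_rot': array([ 1.79907162e+02, -8.43811669e-03, -1.87861729e+01]), 'contact_force': array([-0.49181037,  0.10912346,  0.64506842]), 'moment': array([ 0.03999415, -0.04912739,  0.02574094]), 'gripper_force': 0.0, 'gripper_width': 0.0873109714315256}
scene 541.376200753802 [[-0.73418955  0.678723    0.01734362]
 [ 0.47411226  0.530808   -0.70246738]
 [-0.4859869  -0.50752139 -0.71150458]] [ 0.46250647 -0.10773125  1.50047595] 0.9957779947916666
side 468.8636756868122 [[ 0.81880172 -0.57407313  0.00194581]
 [-0.38952267 -0.55806046 -0.73269408]
 [ 0.42170586  0.59917324 -0.68055536]] [-0.49501561  0.19193178  0.99958883] 0.995908203125
```

View pics/scene0.png

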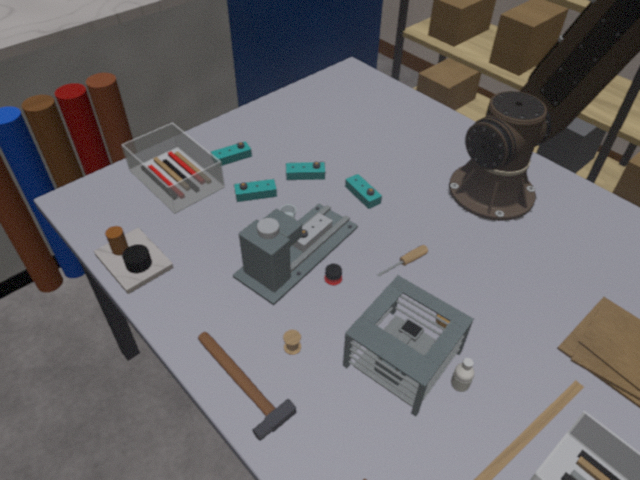

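View pics/side0.png

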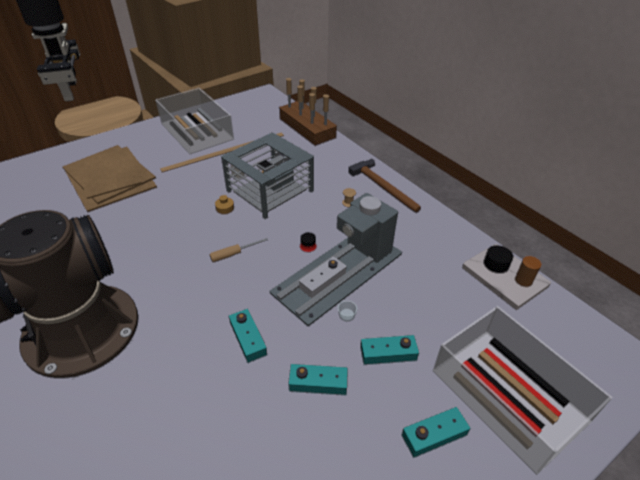

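Scene view: the cage is at about (408,340) and the press at (285,250), with the silvery sled on its bed at (315,228). In the side view they are at (268,175) and (365,235), with the sled at (323,275). The four turquoise blocks (scene (231,154), (255,190), (305,170), (363,190)) are decoys. The only silver-grey block is the one between the rails, so that is the sled.

```bash
cat > h.py <<'E'
import numpy as np,pickle,cv2
def cloud(c):
    v,u=np.mgrid[:480,:640];z=c["range_z"].astype(float)
    P=np.stack([(u-c["cx"])/c["fx"]*z,(v-c["cy"])/c["fy"]*z,z],-1)
    X=(P-c["t"])@c["R"];X[z<=0]=np.nan
    return X
def load(n): return pickle.load(open(f"pics/{n}.pkl","rb"))
E
python3 - <<'E'
from h import *
for n,pts in (("scene0",dict(cage=(408,290),caget=(420,350),pad=(411,328),press=(268,228),sled=(315,228),jar=(334,270),bottle=(467,362),spool=(292,338),bed=(345,225))),("side0",dict(cage=(268,150),pad=(266,163),press=(370,205),sled=(323,275),jar=(308,238),pot=(347,311),weight=(224,203),spool=(349,195),awl=(240,249)))):
    c=load(n);X=cloud(c)
    for k,(u,v) in pts.items(): print(n,k,np.round(X[v,u],3))
# top-down composite 1.5mm/px: x up, y left
S=np.zeros((560,700,3),np.uint8);H=np.full((560,700),-1.)
for n in("scene0","side0"):
    c=load(n);X=cloud(c).reshape(-1,3);C=c["image"].reshape(-1,3)[:,::-1]
    m=np.isfinite(X[:,0])&(X[:,2]<.2)&(X[:,2]>-.02);X=X[m];C=C[m]
    r_=np.round((.95-X[:,0])/.0012).astype(int);q=np.round((.42-X[:,1])/.0012).astype(int)
    for a,b,z,cc in zip(r_,q,X[:,2],C):
        for a2 in(a,a+1):
            for b2 in(b,b+1):
                if 0<=a2<560 and 0<=b2<700 and z>H[a2,b2]: H[a2,b2]=z;S[a2,b2]=cc
cv2.imwrite("pics/top.png",S)
E
```

```text
scene0 cage [0.52  0.129 0.121]
scene0 caget [0.545 0.202 0.01 ]
scene0 pad [0.572 0.185 0.099]
scene0 press [ 0.647 -0.161  0.167]
scene0 sled [ 0.49  -0.185  0.043]
scene0 jar [ 0.541 -0.063  0.032]
scene0 bottle [0.542 0.302 0.084]
scene0 spool [0.735 0.016 0.04 ]
scene0 bed [ 0.406 -0.164  0.014]
side0 cage [0.633 0.275 0.071]
side0 pad [0.575 0.185 0.097]
side0 press [ 0.631 -0.181  0.165]
side0 sled [ 0.49  -0.2    0.041]
side0 jar [ 0.538 -0.07   0.03 ]
side0 pot [ 0.491 -0.289  0.002]
side0 weight [0.434 0.181 0.024]
side0 spool [0.724 0.002 0.036]
side0 awl [0.387 0.006 0.016]
```

View pics/top.png

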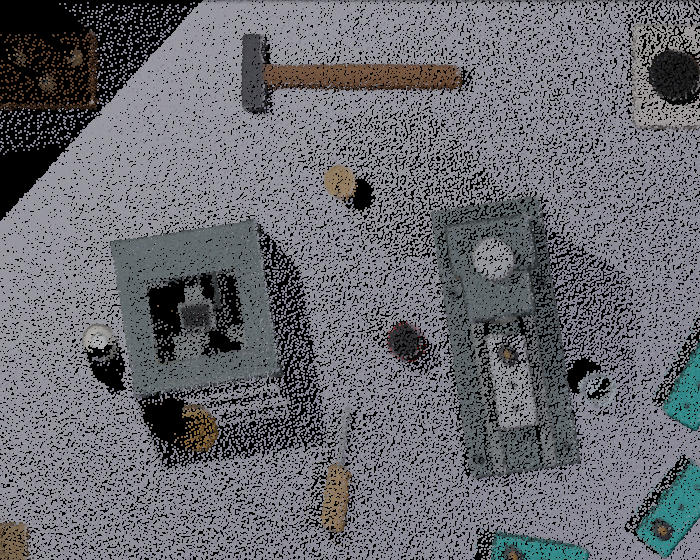

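The composite shows the cage plate at (195,310), turned by about 10°, with the pad at (197,317). The sled is at (513,380) between the rails, its die towards the column at (508,352). The column is above it at about (500,310). Next I fit the precise edges.

Run:
```python
from h import *
def rect(P,s=.0005):
    r=cv2.minAreaRect((P*1000).astype(np.float32)); return r
for n in("scene0","side0"):
    c=load(n);X=cloud(c);x,y,z=X[...,0],X[...,1],X[...,2]
    def comp(m,seed):
        k,l,st,ce=cv2.connectedComponentsWithStats(m.astype(np.uint8),connectivity=4)
        return l==l[seed[1],seed[0]]
    I=c["image"].astype(int)
    # sled top
    m=(abs(z-.042)<.006)&(x>.38)&(x<.58)&(y>-.27)&(y<-.13)
    sat=I.max(2)-I.min(2)
    k,l,st,ce=cv2.connectedComponentsWithStats((m&(I.min(2)>100)).astype(np.uint8))
    j=1+np.argmax(st[1:,4]);mm=l==j
    print(n,"sled",rect(X[mm][:,:2]),np.median(z[mm]),mm.sum())
    die=(abs(z-.052)<.004)&(x>.45)&(x<.58)&(y>-.23)&(y<-.16)
    print(" die",np.nanmean(X[die],0),die.sum())
    # bed outline
    m=(z>.007)&(z<.03)&(x>.32)&(x<.75)&(y>-.33)&(y<-.08)
    k,l,st,ce=cv2.connectedComponentsWithStats(m.astype(np.uint8));j=1+np.argmax(st[1:,4])
    print(" bed",rect(X[l==j][:,:2]))
    # rails
    for z0 in(.022,):
        m=(abs(z-z0)<.003)&(x>.36)&(x<.60)&(y>-.30)&(y<-.10); print(" railpts",m.sum(), rect(X[m][:,:2]))
    # press top
    m=(abs(z-.165)<.006)&(x>.55)&(x<.75)&(y>-.3)&(y<-.1);print(" presstop",rect(X[m][:,:2]),np.median(z[m]))
    # cage plate
    m=(abs(z-.120)<.004)&(x>.42)&(x<.75)&(y>.05)&(y<.33)
    k,l,st,ce=cv2.connectedComponentsWithStats(m.astype(np.uint8));j=1+np.argmax(st[1:,4])
    mp=l==j
    print(" plate",rect(X[mp][:,:2]),np.median(z[mp]))
    # window: inner hole contour
    cs,h=cv2.findContours(mp.astype(np.uint8),cv2.RETR_CCOMP,cv2.CHAIN_APPROX_NONE)
    hol=[q for q,hh in zip(cs,h[0]) if hh[3]>=0]; q=max(hol,key=cv2.contourArea)[:,0]
    print(" window",rect(X[q[:,1],q[:,0]][:,:2]))
    m=(abs(z-.099)<.006)&(x>.54)&(x<.61)&(y>.15)&(y<.22)
    print(" pad",rect(X[m][:,:2]),np.median(z[m]),m.sum())
```

```text
scene0 sled ((497.06134033203125, -191.6461181640625), (112.25910949707031, 45.67266845703125), 10.165017127990723) 0.04237472991052615 478
 die [ 0.52518718 -0.18400717  0.05234231] 30
 bed ((548.2640380859375, -184.07424926757812), (324.5074157714844, 133.46041870117188), 8.552824020385742)
 railpts 504 ((477.9115295410156, -177.33248901367188), (212.1619873046875, 151.33473205566406), 49.745216369628906)
 presstop ((642.4200439453125, -169.53402709960938), (47.92607116699219, 46.02084732055664), 30.077499389648438) 0.16536965604423207
 plate ((582.1258544921875, 186.26730346679688), (187.85595703125, 177.1696319580078), 8.96784496307373) 0.12021728240656802
 window ((572.5851440429688, 185.3760223388672), (105.76427459716797, 113.073974609375), 9.276527404785156)
 pad ((580.5405883789062, 186.323486328125), (54.15999221801758, 40.68457794189453), 8.501635551452637) 0.0983835860295817 394
side0 sled ((493.23919677734375, -193.89109802246094), (112.6687240600586, 44.97287368774414), 8.369223594665527) 0.04094627388364197 610
 die [ 0.52263364 -0.18953959  0.05111101] 54
 bed ((547.6617431640625, -213.04812622070312), (320.49993896484375, 186.65480041503906), 9.051355361938477)
 railpts 779 ((499.9525451660156, -226.749755859375), (221.3152313232422, 144.260986328125), 8.706217765808105)
 presstop ((638.5031127929688, -171.5265655517578), (46.31174850463867, 47.74446105957031), 14.724942207336426) 0.16349458294892846
 plate ((579.3754272460938, 184.35671997070312), (187.63375854492188, 182.1910858154297), 8.719588279724121) 0.11839517580229665
 window ((568.776611328125, 181.20745849609375), (110.42790222167969, 121.87242126464844), 7.388411521911621)
 pad ((579.6650390625, 183.24868774414062), (58.39560317993164, 41.91300964355469), 3.508734703063965) 0.09661814621196588 139
```

Run:
```python
from h import *
I=load("side0")["image"][170:330,240:440,::-1]
cv2.imwrite("pics/crop1.png",cv2.resize(I,None,fx=3.5,fy=3.5,interpolation=cv2.INTER_CUBIC))
```

```text
(no output)
```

View pics/crop1.png

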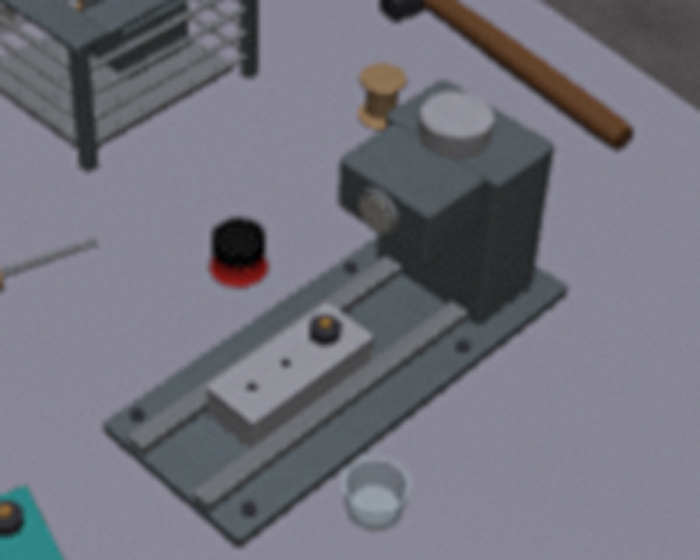

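Request:
apply_moves:
  targets:
    - {"dp": [0.025,-0.033,0],"yaw": 2}
    - {"dp": [0.05,-0.066,0],"yaw": 4}
    - {"dp": [0.075,-0.099,0],"yaw": 6}
    - {"dp": [0.1,-0.132,0],"yaw": 8}
    - {"dp": [0.125,-0.165,0],"yaw": 11}
    - {"dp": [0.15,-0.198,0],"yaw": 14}
    - {"dp": [0.175,-0.231,0],"yaw": 17}
    - {"dp": [0.2,-0.264,0],"yaw": 20}
    - {"dp": [0.225,-0.297,0],"yaw": 23}
    - {"dp": [0.25,-0.33,0],"yaw": 25}
    - {"dp": [0.275,-0.363,0],"yaw": 27}
    - {"dp": [0.3,-0.396,0],"yaw": 27.8}
    - {"dp": [0.325,-0.43,0],"yaw": 27.8}
    - {"dp": [0.315,-0.465,0],"yaw": 27.8}
    - {"dp": [0.305,-0.5,0],"yaw": 27.8}
    - {"dp": [0.295,-0.535,0],"yaw": 27.8}
    - {"dp": [0.285,-0.57,0],"yaw": 27.8}
    - {"dp": [0.275,-0.605,0],"yaw": 27.8}
    - {"dp": [0.265,-0.64,0],"yaw": 27.8}
    - {"dp": [0.255,-0.67,0],"yaw": 27.8}
  grip: 1

```text
time_s: 1.77
tcp_pos: [0.4712, -0.0328, 0.2484]
eef_rot: [-180.0, 0.0, 9.0]
contact_force: [-0.3, -0.1, -0.1]
gripper_width: 0.0004
gripper_force: 0.0
```

The crop shows the bare aluminium sled with its die between the rails (crop (290,370)). A clear gap leads to the column, and the jar and pot stand off to the sides.

Request:
apply_moves:
  targets:
    - {"dp": [-0.012,-0.035,0]}
    - {"dp": [-0.024,-0.07,0]}
    - {"dp": [-0.036,-0.105,0]}
    - {"dp": [-0.048,-0.14,0]}
    - {"dp": [-0.061,-0.175,0]}
    - {"dp": [-0.061,-0.175,-0.03]}
    - {"dp": [-0.061,-0.175,-0.06]}
    - {"dp": [-0.061,-0.175,-0.09]}
    - {"dp": [-0.061,-0.175,-0.12]}
    - {"dp": [-0.061,-0.175,-0.14]}
    - {"dp": [-0.061,-0.175,-0.155]}
    - {"dp": [-0.061,-0.175,-0.165]}
    - {"dp": [-0.061,-0.175,-0.165]}

```text
$.targets[0]: bad value
```

Run:
```python
from h import *
from plant import cams,get_state
a=np.radians(8.9);e=np.array([np.cos(a),np.sin(a)]);f=np.array([-e[1],e[0]])
for n in("scene0","side0"):
    X=cloud(load(n));P=X[np.isfinite(X[...,0])];u=(P[:,:2]-[.495,-.193])@e;v=(P[:,:2]-[.495,-.193])@f;z=P[:,2]
    m=(abs(v)<.035)&(z>.025)&(z<.08)&(u>.065)&(u<.2);print(n,"col u",np.percentile(u[m],[2,10,25,50,75]) if m.any() else 0,m.sum())
    m=(abs(z-.022)<.003)&(abs(abs(v)-.03)<.012)&(u<.0);print(" rail start",np.percentile(u[m],[1,3,10]))
    for s in(1,-1):
        m=(abs(z-.022)<.003)&(abs(s*v-.03)<.015)&(u<.05)&(u>-.12);print(" rail v",np.percentile(v[m],[5,50,95]),m.sum())
s=get_state();print(s["tcp_pos"],s["eef_rot"])
for n in("side","wrist"):
    c=cams.capture(n);pickle.dump(c,open(f"pics/{n}1.pkl","wb"));cv2.imwrite(f"pics/{n}1.png",c["image"][:,:,::-1])
I=cv2.resize(c["image"][:,:,::-1],(400,300));J=cv2.resize(load("side1")["image"][170:350,230:470,::-1],(400,300),interpolation=cv2.INTER_CUBIC)
cv2.imwrite("pics/pair1.png",np.hstack([I,J]))
```

```text
scene0 col u [0.1760799  0.19170482 0.19228278 0.1929164  0.19362164] 342
 rail start [-1.69559197 -1.60278633 -0.18454773]
 rail v [0.02125468 0.03003665 0.03835097] 285
 rail v [-0.0390308  -0.0331514  -0.02371804] 72
side0 col u [0.12798863 0.12899068 0.12967379 0.13029893 0.13126335] 189
 rail start [-0.23577402 -0.10888827 -0.10258618]
 rail v [0.02325871 0.03176149 0.03704929] 160
 rail v [-0.03844087 -0.0311906  -0.0216347 ] 386
[ 0.47117139 -0.03283402  0.24843548] [-1.79997576e+02  1.67495619e-02  9.00507877e+00]
```

View pics/pair1.png

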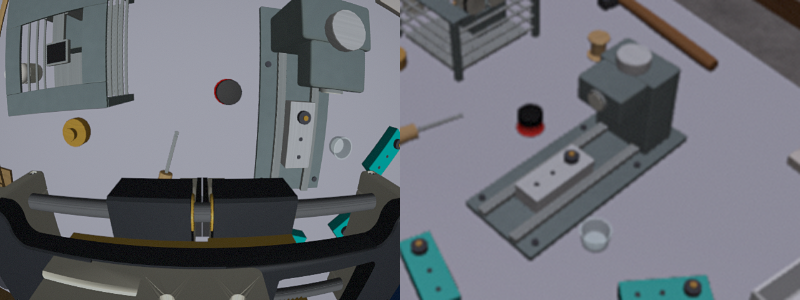

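The yaw key is required, so that move was refused. The wrist view (left half) confirms the layout, with the sled at (297,140) between the rails. The column face is 129.5 mm ahead of the sled's centre, so the travel is about 74.5 mm. The rails are centred on the sled's axis.

Request:
apply_moves:
  targets:
    - {"dp": [-0.012,-0.035,0],"yaw": 0}
    - {"dp": [-0.024,-0.07,0],"yaw": 0}
    - {"dp": [-0.036,-0.105,0],"yaw": 0}
    - {"dp": [-0.048,-0.14,0],"yaw": 0}
    - {"dp": [-0.061,-0.175,0],"yaw": 0}
    - {"dp": [-0.061,-0.175,-0.03],"yaw": 0}
    - {"dp": [-0.061,-0.175,-0.06],"yaw": 0}
    - {"dp": [-0.061,-0.175,-0.09],"yaw": 0}
    - {"dp": [-0.061,-0.175,-0.12],"yaw": 0}
    - {"dp": [-0.061,-0.175,-0.14],"yaw": 0}
    - {"dp": [-0.061,-0.175,-0.155],"yaw": 0}
    - {"dp": [-0.061,-0.175,-0.165],"yaw": 0}
    - {"dp": [-0.061,-0.175,-0.165],"yaw": 0}

```text
time_s: 2.95
tcp_pos: [0.41, -0.2055, 0.0813]
eef_rot: [-179.9, 0.2, 9.0]
contact_force: [0.1, -0.4, -0.5]
gripper_width: 0.0003
gripper_force: 0.0
```

Run:
```python
from h import *
from plant import cams,get_state
s=get_state();print(s["tcp_pos"],s["contact_force"])
c=cams.capture("wrist");W=c["image"][:,:,::-1]
c=cams.capture("side");pickle.dump(c,open("pics/side2.pkl","wb"))
J=c["image"][130:370,180:500,::-1]
cv2.imwrite("pics/pair2.png",np.hstack([cv2.resize(W,(400,300)),cv2.resize(J,(400,300),interpolation=cv2.INTER_CUBIC)]))
```

```text
[ 0.4100041  -0.20552674  0.08133525] [ 0.10015909 -0.41227005 -0.46833936]
```

View pics/pair2.png

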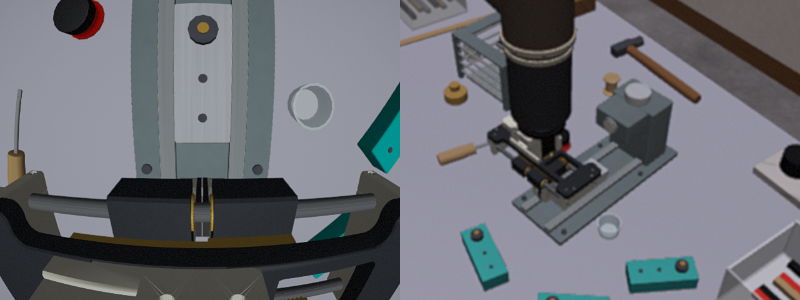

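The wrist view (left) shows the shut fingertips at (202,205) in line with the sled's axis at (203,100), just behind its near face. I descend and start pushing.

Request:
apply_moves:
  targets:
    - {"dp": [0,0,-0.012],"yaw": 0}
    - {"dp": [0,0,-0.023],"yaw": 0}
    - {"dp": [0,0,-0.031],"yaw": 0}
    - {"dp": [0.008,0.0012,-0.031],"yaw": 0}
    - {"dp": [0.014,0.0022,-0.031],"yaw": 0}
    - {"dp": [0.017,0.0027,-0.031],"yaw": 0}
    - {"dp": [0.02,0.0031,-0.031],"yaw": 0}
    - {"dp": [0.022,0.0034,-0.031],"yaw": 0}
    - {"dp": [0.024,0.0037,-0.031],"yaw": 0}
    - {"dp": [0.026,0.004,-0.031],"yaw": 0}
    - {"dp": [0.028,0.0044,-0.031],"yaw": 0}
    - {"dp": [0.03,0.0047,-0.031],"yaw": 0}

```text
time_s: 4.05
tcp_pos: [0.4412, -0.2013, 0.0526]
eef_rot: [-180.0, 0.0, 9.0]
contact_force: [-3.9, -0.4, 2.8]
gripper_width: 0.0003
gripper_force: 2.1
```

Request:
apply_moves:
  targets:
    - {"dp": [0.003,0.0005,0],"yaw": 0}
    - {"dp": [0.006,0.0009,0],"yaw": 0}
    - {"dp": [0.009,0.0014,0],"yaw": 0}
    - {"dp": [0.012,0.0019,0],"yaw": 0}
    - {"dp": [0.015,0.0023,0],"yaw": 0}
    - {"dp": [0.018,0.0028,0],"yaw": 0}
    - {"dp": [0.021,0.0033,0],"yaw": 0}
    - {"dp": [0.024,0.0037,0],"yaw": 0}
    - {"dp": [0.027,0.0042,0],"yaw": 0}
    - {"dp": [0.03,0.0047,0],"yaw": 0}

```text
time_s: 4.88
tcp_pos: [0.4716, -0.1965, 0.0525]
eef_rot: [-180.0, -0.0, 9.0]
contact_force: [-4.2, 0.3, 3.0]
gripper_width: 0.0003
gripper_force: 2.0
```

Run:
```python
from h import *
from plant import cams,get_state
s=get_state();print(s["tcp_pos"],s["contact_force"])
c=cams.capture("wrist");W=c["image"][:,:,::-1]
c=cams.capture("scene");J=c["image"][150:330,200:440,::-1]
cv2.imwrite("pics/pair3.png",np.hstack([cv2.resize(W,(400,300)),cv2.resize(J,(400,300),interpolation=cv2.INTER_CUBIC)]))
```

```text
[ 0.47164907 -0.19651732  0.05252994] [-4.20765554  0.31521358  2.96996226]
```

View pics/pair3.png

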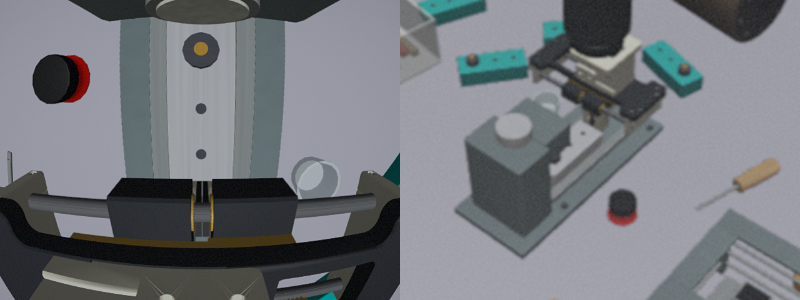

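The sled slides flat with steady force (about 4 N). I continue, slower towards the stop.

Request:
apply_moves:
  targets:
    - {"dp": [0.003,0.0005,0],"yaw": 0}
    - {"dp": [0.006,0.0009,0],"yaw": 0}
    - {"dp": [0.009,0.0014,0],"yaw": 0}
    - {"dp": [0.012,0.0019,0],"yaw": 0}
    - {"dp": [0.015,0.0023,0],"yaw": 0}
    - {"dp": [0.018,0.0028,0],"yaw": 0}
    - {"dp": [0.021,0.0033,0],"yaw": 0}
    - {"dp": [0.024,0.0037,0],"yaw": 0}
    - {"dp": [0.0255,0.004,0],"yaw": 0}
    - {"dp": [0.027,0.0042,0],"yaw": 0}
    - {"dp": [0.0285,0.0044,0],"yaw": 0}

```text
time_s: 5.9
tcp_pos: [0.4998, -0.1921, 0.0525]
eef_rot: [-180.0, 0.0, 9.0]
contact_force: [-3.0, 0.2, 0.5]
gripper_width: 0.0002
gripper_force: 1.4
```

Request:
apply_moves:
  targets:
    - {"dp": [0.001,0.0002,0],"yaw": 0}
    - {"dp": [0.002,0.0003,0],"yaw": 0}

```text
time_s: 6.07
tcp_pos: [0.5019, -0.1918, 0.0525]
eef_rot: [-180.0, -0.0, 9.0]
contact_force: [-2.1, -0.5, -0.9]
gripper_width: 0.0003
gripper_force: 1.2
```

Request:
apply_moves:
  targets:
    - {"dp": [0.001,0.0002,0],"yaw": 0}
    - {"dp": [0.002,0.0003,0],"yaw": 0}

```text
time_s: 6.23
tcp_pos: [0.5039, -0.1915, 0.0525]
eef_rot: [-180.0, -0.0, 9.0]
contact_force: [-1.6, -0.8, 0.1]
gripper_width: 0.0005
gripper_force: 1.1
```

Request:
apply_moves:
  targets:
    - {"dp": [0.001,0.0002,0],"yaw": 0}
    - {"dp": [0.002,0.0003,0],"yaw": 0}

```text
time_s: 6.4
tcp_pos: [0.5059, -0.1912, 0.0525]
eef_rot: [-180.0, 0.0, 9.0]
contact_force: [-5.8, -0.1, 1.8]
gripper_width: 0.0005
gripper_force: 3.1
```

Request:
apply_moves:
  targets:
    - {"dp": [0.001,0.0002,0],"yaw": 0}
    - {"dp": [0.001,0.0002,0],"yaw": 0}

```text
time_s: 6.57
tcp_pos: [0.5059, -0.1912, 0.0525]
eef_rot: [-180.0, 0.1, 9.0]
contact_force: [-5.4, -0.8, 2.3]
gripper_width: 0.0002
gripper_force: 2.7
```

Request:
apply_moves:
  targets:
    - {"dp": [0.001,0.0002,0],"yaw": 0}
    - {"dp": [0.001,0.0002,0],"yaw": 0}

```text
time_s: 6.73
tcp_pos: [0.5059, -0.1912, 0.0525]
eef_rot: [-180.0, 0.2, 9.0]
contact_force: [-9.2, -1.6, 6.2]
gripper_width: 0.0008
gripper_force: 4.1
```

Request:
apply_moves:
  targets:
    - {"dp": [0.001,0.0002,0],"yaw": 0}
    - {"dp": [0.002,0.0003,0],"yaw": 0}
    - {"dp": [0.002,0.0003,0],"yaw": 0}

```text
time_s: 6.98
tcp_pos: [0.5061, -0.1911, 0.0522]
eef_rot: [-179.9, 0.4, 9.0]
contact_force: [-12.9, -1.9, 9.7]
gripper_width: 0.0006
gripper_force: 6.6
```

Motion stopped where predicted and the force rose to 13 N, so the sled is against the column. I back off, lift, and verify.

Request:
apply_moves:
  targets:
    - {"dp": [-0.004,-0.0006,0],"yaw": 0}
    - {"dp": [-0.01,-0.0015,0],"yaw": 0}
    - {"dp": [-0.02,-0.003,0],"yaw": 0}
    - {"dp": [-0.035,-0.0055,0],"yaw": 0}
    - {"dp": [-0.05,-0.008,0.005],"yaw": 0}
    - {"dp": [-0.06,-0.009,0.025],"yaw": 0}
    - {"dp": [-0.06,-0.009,0.055],"yaw": 0}
    - {"dp": [-0.06,-0.009,0.09],"yaw": 0}
    - {"dp": [-0.06,-0.009,0.125],"yaw": 0}
    - {"dp": [-0.06,0.02,0.16],"yaw": 0}
    - {"dp": [-0.06,0.055,0.17],"yaw": 0}
    - {"dp": [-0.05,0.095,0.17],"yaw": 0}
    - {"dp": [-0.04,0.135,0.17],"yaw": 0}
    - {"dp": [-0.03,0.175,0.17],"yaw": 0}
    - {"dp": [-0.02,0.215,0.17],"yaw": 0}
    - {"dp": [0,0.25,0.17],"yaw": 0}
    - {"dp": [0.015,0.285,0.17],"yaw": 0}
    - {"dp": [0.03,0.32,0.17],"yaw": 0}
    - {"dp": [0.045,0.35,0.17],"yaw": 0}
    - {"dp": [0.055,0.373,0.17],"yaw": 0}

```text
time_s: 8.65
tcp_pos: [0.5658, 0.1852, 0.2225]
eef_rot: [-180.0, -0.1, 9.1]
contact_force: [-0.3, -0.4, -0.5]
gripper_width: 0.0006
gripper_force: 0.0
```

Run:
```python
from h import *
from plant import cams,get_state
s=get_state();print(s["tcp_pos"],s["contact_force"])
c=cams.capture("wrist");W=c["image"][:,:,::-1]
S=cams.capture("side");J=S["image"][170:330,240:440,::-1]
cv2.imwrite("pics/pair4.png",np.hstack([cv2.resize(W,(400,320)),cv2.resize(J,(400,320),interpolation=cv2.INTER_CUBIC)]))
a=np.radians(8.9);e=np.array([np.cos(a),np.sin(a)]);f=np.array([-e[1],e[0]])
X=cloud(S);x,y,z=X[...,0],X[...,1],X[...,2];I=S["image"]
m=(abs(z-.042)<.006)&(x>.38)&(x<.68)&(y>-.27)&(y<-.13)&(I.min(2)>100)
k,l,st,ce=cv2.connectedComponentsWithStats(m.astype(np.uint8));P=X[l==1+np.argmax(st[1:,4])][:,:2]-[.495,-.193]
print("sled u",np.percentile(P@e,[0,1,99,100]),"v",np.percentile(P@f,[1,99]))
d=(abs(z-.051)<.004)&(abs((X[...,:2]-[.495,-.193])@f)<.015)&(x>.5)&(x<.63);print("die",np.nanmean((X[d][:,:2]-[.495,-.193])@e),d.sum())
```

```text
[0.56575455 0.18519765 0.22253503] [-0.25053756 -0.41314045 -0.46514865]
sled u [0.01948488 0.02125576 0.12913933 0.13167367] v [-0.02212799  0.02151446]
die 0.10825686041269066 60
```

View pics/pair4.png

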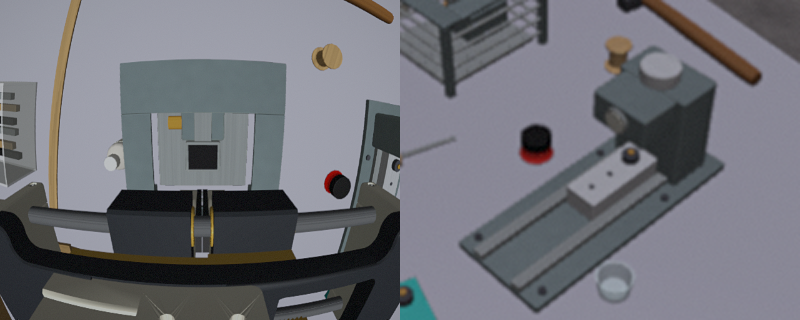

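The sled is home: its far end is at u = 0.130 (column 0.1295) and its near face at 0.020. In the wrist view the dark pad (203,157) sits centred in the window (columns 152–255), in line with the fingers (202). I check pad and window by casting wrist-camera rays.

Run:
```python
from h import *
from plant import cams,get_state
from scipy.spatial.transform import Rotation as Ro
s=get_state();c=cams.capture("wrist");I=c["image"].astype(int)
T=c["T_tool_cam"];R=Ro.from_euler("xyz",s["eef_rot"],degrees=True).as_matrix();t=s["tcp_pos"]
def cast(u,v,h):
    a,b=(u-c["cx"])/c["fx"],(v-c["cy"])/c["fy"];r=np.hypot(a,b);d=np.array([np.sin(r)*a/r,np.sin(r)*b/r,np.cos(r)])
    o=R@T[:3,3]+t;d=R@T[:3,:3]@d;return (o+d*(h-o[2])/d[2])[:2]
m=np.zeros((480,640),np.uint8);m[200:270,285:365]=(I.max(2)<60)[200:270,285:365]
k,l,st,ce=cv2.connectedComponentsWithStats(m);j=1+np.argmax(st[1:,4]);print(st[j],ce[j])
x,y,w,h=st[j][:4]
q=np.array([cast(a,b,.099) for a,b in((x,y),(x+w,y),(x+w,y+h),(x,y+h))]);print("pad",q.round(4),q.mean(0))
# window: far edge (plate->inside) at row ~169 and side edges col ~243,408 
row=I[230].mean(1);print(np.round(row[225:260:2]),np.round(row[390:425:2]))
col=I[150:190,290].mean(1);print(np.round(col[::2]))
for p in((243,230),(408,230),(320,170)):print(p,cast(*p,.12))
```

```text
[ 302  218   47   37 1621] [324.8044417  235.97470697]
pad [[0.5815 0.2034]
 [0.5868 0.1702]
 [0.5594 0.1652]
 [0.5539 0.1994]] [0.57038083 0.18455444]
[111. 113. 115. 112. 113. 111. 111. 111. 113.  97. 129. 166. 164. 167.
 145. 131. 134. 133.] [130. 131. 130. 161. 163. 164. 166. 166.  63. 114. 114. 111. 116. 115.
 114. 115. 112. 113.]
[115. 115. 112. 111. 113. 114. 113. 109. 113. 114. 110. 122.  89.  99.
 105. 105. 105. 102. 105. 101.]
(243, 230) [0.5719271  0.24120213]
(408, 230) [0.58964197 0.13139844]
(320, 170) [0.61933487 0.19620367]
```

Window centre and pad centre agree at (0.570, 0.1845), with a measured window width of 111 mm (given 110). The tool is at (0.566, 0.185), slightly on the leverage side, so I go straight down.

Request:
apply_moves:
  targets:
    - {"dp": [0,-0.001,-0.02],"yaw": 0}
    - {"dp": [0,-0.001,-0.04],"yaw": 0}
    - {"dp": [0,-0.001,-0.06],"yaw": 0}
    - {"dp": [0,-0.001,-0.075],"yaw": 0}
    - {"dp": [0,-0.001,-0.085],"yaw": 0}
    - {"dp": [0,-0.001,-0.092],"yaw": 0}
    - {"dp": [0,-0.001,-0.095],"yaw": 0}
    - {"dp": [0,-0.001,-0.098],"yaw": 0}
    - {"dp": [0,-0.001,-0.101],"yaw": 0}
    - {"dp": [0,-0.001,-0.104],"yaw": 0}
    - {"dp": [0,-0.001,-0.107],"yaw": 0}
    - {"dp": [0,-0.001,-0.11],"yaw": 0}

```text
time_s: 9.8
tcp_pos: [0.5651, 0.1816, 0.113]
eef_rot: [-180.0, -0.1, 9.0]
contact_force: [-0.6, 0.5, 4.3]
gripper_width: 0.0004
gripper_force: 2.0
```

Request:
apply_moves:
  targets:
    - {"dp": [0,0,-0.002],"yaw": 0}
    - {"dp": [0,0,-0.004],"yaw": 0}
    - {"dp": [0,0,-0.006],"yaw": 0}
    - {"dp": [0,0,-0.006],"yaw": 0}

```text
time_s: 10.13
tcp_pos: [0.5652, 0.1816, 0.1064]
eef_rot: [-180.0, -0.0, 9.0]
contact_force: [0.8, -0.7, 2.1]
gripper_width: 0.0005
gripper_force: 1.0
```

Request:
apply_moves:
  targets:
    - {"dp": [0,0,-0.001],"yaw": 0}
    - {"dp": [0,0,-0.002],"yaw": 0}
    - {"dp": [0,0,-0.003],"yaw": 0}
    - {"dp": [0,0,-0.003],"yaw": 0}

```text
time_s: 10.47
tcp_pos: [0.5649, 0.1815, 0.1035]
eef_rot: [-180.0, -0.0, 9.0]
contact_force: [1.1, -0.7, 2.5]
gripper_width: 0.0003
gripper_force: 1.4
```

Request:
apply_moves:
  targets:
    - {"dp": [0,0,-0.001],"yaw": 0}
    - {"dp": [0,0,-0.002],"yaw": 0}
    - {"dp": [0,0,-0.002],"yaw": 0}

```text
time_s: 10.72
tcp_pos: [0.5647, 0.1814, 0.1014]
eef_rot: [-180.0, 0.0, 9.0]
contact_force: [0.3, 0.7, 3.9]
gripper_width: 0.0003
gripper_force: 1.4
```

Request:
apply_moves:
  targets:
    - {"dp": [0,0,-0.001],"yaw": 0}
    - {"dp": [0,0,-0.001],"yaw": 0}

```text
time_s: 10.88
tcp_pos: [0.5647, 0.1814, 0.1004]
eef_rot: [180.0, 0.0, 9.0]
contact_force: [1.5, -0.0, 1.8]
gripper_width: 0.0002
gripper_force: 1.4
```

Request:
apply_moves:
  targets:
    - {"dp": [0,0,-0.001],"yaw": 0}
    - {"dp": [0,0,-0.001],"yaw": 0}

```text
time_s: 11.05
tcp_pos: [0.5647, 0.1814, 0.0994]
eef_rot: [180.0, 0.0, 9.0]
contact_force: [1.2, -0.4, 3.0]
gripper_width: 0.0004
gripper_force: 1.4
```

Request:
apply_moves:
  targets:
    - {"dp": [0,0,-0.001],"yaw": 0}
    - {"dp": [0,0,-0.001],"yaw": 0}

```text
time_s: 11.22
tcp_pos: [0.5647, 0.1814, 0.0984]
eef_rot: [180.0, 0.0, 9.0]
contact_force: [0.8, -0.0, 3.7]
gripper_width: 0.0006
gripper_force: 1.4
```

Request:
apply_moves:
  targets:
    - {"dp": [0,0,-0.001],"yaw": 0}
    - {"dp": [0,0,-0.001],"yaw": 0}

```text
time_s: 11.38
tcp_pos: [0.5649, 0.1814, 0.0975]
eef_rot: [180.0, -0.0, 9.0]
contact_force: [0.7, -0.1, 4.9]
gripper_width: 0.0004
gripper_force: 1.9
```

Request:
apply_moves:
  targets:
    - {"dp": [0,0,-0.001],"yaw": 0}
    - {"dp": [0,0,-0.001],"yaw": 0}

```text
time_s: 11.55
tcp_pos: [0.5651, 0.1815, 0.0972]
eef_rot: [180.0, -0.0, 9.0]
contact_force: [-1.1, 0.8, 9.2]
gripper_width: 0.0008
gripper_force: 4.3
```

Stop reached (tip z about 0.075). I press a little more to be firm.

Request:
apply_moves:
  targets:
    - {"dp": [0,0,-0.001],"yaw": 0}
    - {"dp": [0,0,-0.002],"yaw": 0}
    - {"dp": [0,0,-0.002],"yaw": 0}

```text
time_s: 11.8
tcp_pos: [0.5654, 0.1815, 0.0966]
eef_rot: [180.0, -0.1, 9.1]
contact_force: [-3.8, -1.1, 19.4]
gripper_width: 0.0005
gripper_force: 9.7
```

Request:
apply_moves:
  targets:
    - {"dp": [0,0,-0.001],"yaw": 0}
    - {"dp": [0,0,-0.001],"yaw": 0}

```text
time_s: 11.97
tcp_pos: [0.5654, 0.1815, 0.0963]
eef_rot: [180.0, -0.1, 9.1]
contact_force: [-7.2, -1.1, 25.4]
gripper_width: 0.0003
gripper_force: 12.9
```

The force is 25 N with no further travel, so the lever is on its stop. I come straight out.

Request:
apply_moves:
  targets:
    - {"dp": [0,0,0.005],"yaw": 0}
    - {"dp": [0,0,0.015],"yaw": 0}
    - {"dp": [0,0,0.035],"yaw": 0}
    - {"dp": [0,0,0.06],"yaw": 0}
    - {"dp": [0,0,0.09],"yaw": 0}
    - {"dp": [0,0,0.12],"yaw": 0}
    - {"dp": [0,0,0.15],"yaw": 0}
    - {"dp": [-0.02,-0.03,0.17],"yaw": 0}
    - {"dp": [-0.04,-0.06,0.18],"yaw": 0}
    - {"dp": [-0.06,-0.09,0.18],"yaw": 0}
    - {"dp": [-0.07,-0.11,0.18],"yaw": 0}
    - {"dp": [-0.07,-0.11,0.18],"yaw": 0}
    - {"dp": [-0.07,-0.11,0.18],"yaw": 0}

```text
time_s: 13.05
tcp_pos: [0.4939, 0.0704, 0.2739]
eef_rot: [-180.0, 0.0, 8.9]
contact_force: [0.5, 0.1, 0.6]
gripper_width: 0.0009
gripper_force: 0.0
```

Run:
```python
from h import *
from plant import cams,get_state
s=get_state();print(s["tcp_pos"],s["contact_force"])
S=cams.capture("side");C=cams.capture("scene")
a=np.radians(8.9);e=np.array([np.cos(a),np.sin(a)]);f=np.array([-e[1],e[0]])
for c in(S,C):
    X=cloud(c);P=X[...,:2]-[.570,.1845];u,v=P@e,P@f
    m=(abs(u)<.012)&(abs(v)<.012)&(X[...,2]>.04)&(X[...,2]<.11)
    if m.sum()>5: A=np.c_[u[m],v[m],np.ones(m.sum())];print("pad plane slope/height",np.linalg.lstsq(A,X[m][:,2],rcond=None)[0],m.sum())
a_=cv2.resize(S["image"][90:330,200:520,::-1],(400,300));b_=cv2.resize(C["image"][170:410,220:540,::-1],(400,300))
cv2.imwrite("pics/pair5.png",np.hstack([a_,b_]))
```

```text
[0.49389371 0.0703888  0.27390512] [0.51865736 0.07160137 0.63790124]
pad plane slope/height [0.45287645 0.66929683 0.06983592] 36
pad plane slope/height [ 0.41932592 -0.01808953  0.07444196] 85
```

View pics/pair5.png

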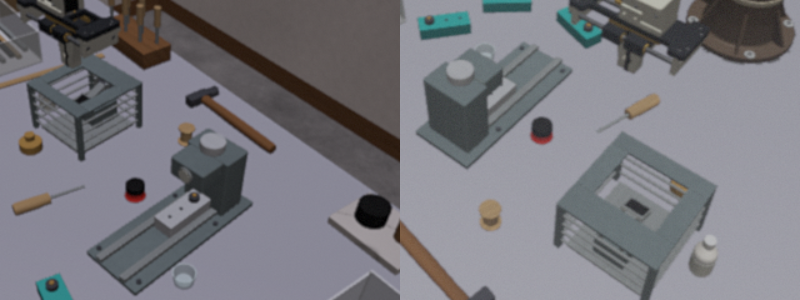

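The pad slope is 0.42 (tan 0.38 = 0.40) at a height of about 0.0745, so the lever is fully down. The sled is home, the bystanders stand where they were, and the gripper is clear.

```bash
python3 -c "
from plant import r;print(r.close_job())"
```

```text
the job is handed in; nothing more can be done
None
```

I pushed the sled home against the press column, then pressed the valve lever down to its stop through the window and came out clear; the job is handed in at about 13 s, and the camera check showed nothing else on the table moved.

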